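# Clear two jammed spools at the drop slot of a feed hopper

## Task

Two empty wire spools have bridged the drop slot of the feed hopper, so that neither falls. Reach in at a slant below the clear guard, nudge the rear spool back up its ramp until the front spool drops through the slot, then let the rear spool go so that it drops after it and both lie in the outlet tray at the front. Do not lift a spool out of the hopper, and leave the other things on the bench where they are.

Things in the scene. Friction and masses are not known exactly. Their poses are not given: they have to be found in the camera images.
- hopper: Aluminium feed hopper fixed to the bench, 208 long (x), 94 wide (y; 122 over its low feet), 175 high. Origin on the bench; x from its front (outlet, nearest the robot) to its rear, z up. 'Hopper frame' below means this, in mm. Side plates' inner faces y = +-42, 5 thick; tops z = 45 for x -121 to -58, z = 110 for x -58 to 20, z = 172 for x 20 to 87. Open above for x below 14.
- guard_edge (a point): Middle of the lower front edge of the level clear plastic guard (with an aluminium edge strip) over the hopper's rear: 5 thick, hopper frame x 14 to 87, underside z = 172, full width. It blocks a tool pointing straight down at the rear spool; a tool leaning 30 to 40 degrees, gripper towards the robot, fingertips forward and down, passes below it.
- drop_slot (a point): Middle of the drop slot, hopper frame x = 1.5, z = 90. Its front edge (x = -30, z = 83) ends a front ramp that falls rearward at 15 degrees from the front wall (x = -58 to -54, top z = 112); its rear edge (x = 33, z = 97) ends a rear ramp that falls forward at 30 degrees from the rear wall (x = 83). One spool falls through the 63 wide slot, two side by side do not.
- outlet (a point): Middle of the lip's top edge at the hopper's front: hopper frame x = -118, z = 40; the lip is 6 thick. Behind it the outlet tray, open above; its floor slopes 6 degrees to the front from below the slot. Dropped spools roll there by themselves and stop with centres at about x = -88, z = 34 and x = -34, z = 40.
- spool_front_center (a point): Centre of the front jammed spool: empty black wire spool lying across the hopper, 76 long along its own y axis, two flanges 54 diameter and 10 thick, bare steel core 16 diameter and 56 long between them, 0.13 to 0.20 kg. At the start at hopper frame x = -27, z = 110, against the front wall, unable to move forward. Its x and z axes turn as it rolls.
- spool_rear_center (a point): Centre of the rear jammed spool, same shape; starts at hopper frame x = 25, z = 124, on the rear ramp, flanges against the front spool's; between the two cores there is room for shut fingers 25 thick. It rolls freely: pushed on its core 20 to 25 up the ramp (30 at most) it frees the front spool, which drops at once; let go, it rolls down and drops too.
- hex_key_large: bystander: black L-shaped hex key, 35 x 90 x 8, lying left of the hopper; origin at its underside
- harness_plug: bystander: pale connector housing with short wire ends, 79 x 49 x 17, right of the hopper; origin at its underside
- gauge_block: bystander: grey steel block with two holes, 25 x 46 x 16, left of the hopper further back; origin at its underside. (Also fixed: two press towers, 290 tall, one on each side of the hopper, their near faces 120 to 200 from its middle; come in over them or between them.)
Not all that is in view belongs to the job. What is shaped like the part that bears spool_rear_center but green is not meant. Leave any yellow look-alike of the part that bears spool_front_center alone.

How it is judged (in metres and radians):
On the way:
1. the front spool has dropped through the slot while the rear spool is still up in the hopper (z of spool_front_center in the frame of hopper below 0.065 m and z of spool_rear_center in the frame of hopper above 0.11 m), for 0.1 s.
At the end, for the whole second after the job is handed in: both spools lie down in the hopper's outlet tray: centres less than 55 mm above the bench, behind the lip and in front of the slot's middle (hopper x between -115 and 0 mm, y within 40 mm of its middle), less than 80 mm from each other (z of each of spool_front_center, spool_rear_center in the frame of hopper below 0.055 m and x of spool_front_center in the frame of hopper between -0.115 and 0 m and x of spool_rear_center in the frame of hopper between -0.115 and 0 m and y of spool_front_center in the frame of hopper between -0.04 and 0.04 m and y of spool_rear_center in the frame of hopper between -0.04 and 0.04 m and distance between spool_front_center and spool_rear_center below 0.08 m); the robot touches nothing.
It fails at once if a spool is lifted out of the hopper (centre more than 175 mm above the bench) (height (world z) of any of spool_front_center, spool_rear_center above 0.175 m).
It fails at once if a bystander is moved more than 30 mm (distance of any of hex_key_large, harness_plug, gauge_block from where it was at the start of the episode above 0.03 m).
It also fails if it takes over 40 s, if anything falls off the work surface, if the arm or the gripper's body presses on something with over 40 N, if the wrist force passes 120 N, or if a joint passes its speed limit or range.

## Robot

A 6-joint arm with a two-finger parallel gripper is mounted at the origin on a cart in front of the work surface, level with it; the furniture and walls round the work are solid. World frame = base frame: x ahead of the robot, y to its left, z up, the work surface at z = 0. Lengths are in mm, angles in degrees, forces in N, time in s.
With the tool pointing down it reaches from about 300 to 875 mm from the base axis. Payload 4.2 kg.
Tool frame: the origin (TCP) lies midway between the tips of the shut fingers; the grasp point (between the pads) lies behind it (bot.hold_point_z is the z of the grasp point in the tool frame, in mm); z points along the fingers, y is the line along which they close (so a half turn about z gives the same grasp; the last joint's range is limited). The gripper opens to 85 mm and grips with 20 to 120 N. Pads are 22 mm wide; open, the fingers measure 114 mm over their backs; the gripper's body (76 mm by 85 mm) begins 54 mm behind the grasp point. The pads swing forward as they close: fully open they stand 13 mm farther back than shut.
Start: joints at [-66.005, 18.312, 89.639, -0, 72.044, -1.146], TCP at [244.295, -520.539, 231.338] pointing down, gripper open.
Joint ranges: [-177.97, 177.97], [-48.28, 115.42], [12.27, 149.76], [-77.06, 257.06], [2.81, 150.46], [-146.56, 146.56]. Speed limits (degrees/s): [147.25, 147.25, 180, 180, 180, 180].

## Interface

Orientations are given as [roll, pitch, yaw] about the fixed x, y, z axes, in that order (R = Rz(yaw) Ry(pitch) Rx(roll)).
In Python, from station import bot, planner, vision, job gives the robot as it stands. The module is installed in compiled form; this text tells all that it offers. Calls block until the motion is done:
- bot.movep(position, orientation): joint-space move of the TCP to a pose.
- bot.move_straight(position, feed=150, orientation=None, max_force=None): straight line of the TCP; orientation=None keeps the orientation; feed is the mean speed in mm/s. With max_force (N) it stops when the force on the tool has changed by that much, and returns True; else False.
- bot.movej(angles): joint-space move.
- bot.grip(opening): finger opening in mm; the grip force is fixed at half the most; returns when the fingers have stopped.
- bot.dwell(seconds).
- planner.ik(position, orientation): joint angles nearest the present ones, or None.
- vision.snapshot(name): name is "scene" or "top" or "wrist"; returns the picture (420x560x3 uint8, red, green, blue); there is no depth.
- vision.camera_params(name): a dict with "camera_matrix" (3x3 intrinsics, pixels), "rvec" (rotation vector, rad) and "tvec" (3), from world to camera coordinates, as OpenCV has them; the wrist camera has in their place "hand_eye" (4x4, takes a point from camera to tool coordinates, whose origin is the TCP and whose axes are the flange's). Camera axes: x right, y down, z forward; pixel columns grow to the right and rows downward; lengths in mm; the calibration is good to about 2 mm. A picture is of the moment at which its call begins: read the wrist's pose just before it. camera_params takes no time and is no camera call.
A pose or a line that the arm cannot do raises bot.PlanningError and nothing moves.
- job.sign_off(): hands the job in; it is judged then, once.
Readings, each from a call of its own:
- bot.get_time(): time.
- bot.get_q(): joint angles.
- bot.get_qvel(): joint speeds.
- bot.get_joint_efforts(): joint torques, N m.
- bot.get_position(): TCP position.
- bot.get_tcp_rot(): TCP orientation.
- bot.get_wrist_force(): force on the tool from outside, world axes, zero at the start.
- bot.get_moment(): the same for the moment, N m.
- bot.get_width(): finger opening in mm.
- bot.get_grasp_force(): force on a finger pad.
Only numpy, scipy, OpenCV 4.12 (cv2) and the standard library are available. Lean on these libraries where they do the work, as an engineer would, in place of code of your own. Each camera call takes 0.05 s, during which the arm holds its last target. There are 200 camera calls.

## Working session

There is one attempt and no reset: what is moved stays moved. The work goes in short steps, each a Python script; the robot and the scene stay as the last script left them, time stands still between calls to the robot, and variables do not carry over. Pictures are saved under pics/ and viewed, at most 10 in all, crops included, and the job is handed in when it is done.

```bash
mkdir -p pics; python3 - <<'E'
from station import bot,planner,vision,job
import cv2
for n in ("scene","top"):
    cv2.imwrite(f"pics/{n}.png",vision.snapshot(n)[:,:,::-1])
    p=vision.camera_params(n);print(n,p["camera_matrix"],p["rvec"],p["tvec"])
print(vision.camera_params("wrist"),bot.hold_point_z,bot.get_time(),bot.get_tcp_rot())
E
```

```text
scene [[391.95819668   0.         281.52071188]
 [  0.         391.95819668 207.56774815]
 [  0.           0.           1.        ]] [ 0.8697778  -2.44554788  1.19174173] [367.89190637 342.12537665 711.06858422]
top [[391.23071664   0.         274.16400737]
 [  0.         391.23071664 208.05793309]
 [  0.           0.           1.        ]] [ 2.10920775 -2.16188142  0.18215085] [ -81.86681402  544.63522012 1033.54590155]
{'camera_matrix': array([[320.24932489,   0.        , 277.93754703],
       [  0.        , 320.24932489, 212.77917231],
       [  0.        ,   0.        ,   1.        ]]), 'hand_eye': array([[-5.23008073e-04, -9.57172124e-01, -2.89519002e-01,
         7.42173304e+01],
       [ 9.99999838e-01, -4.35559584e-04, -3.66478525e-04,
         7.93165913e-01],
       [ 2.24680252e-04, -2.89519147e-01,  9.57172196e-01,
        -1.42608694e+02],
       [ 0.00000000e+00,  0.00000000e+00,  0.00000000e+00,
         1.00000000e+00]])} -18.700000000000003 0.1 [-1.79907369e+02 -3.53391653e-03  2.51389522e+01]
```

View pics/scene.png

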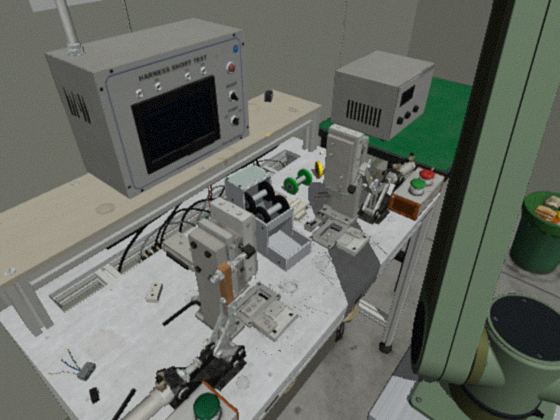

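View pics/top.png

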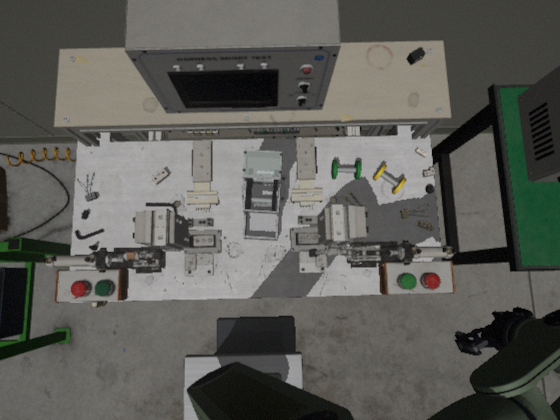

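The scene view shows two black spools in the hopper, at about (258,190) and (270,208). The candidates are these, the green spool at scene (297,182) / top (346,168), and the yellow one at scene (320,170) / top (390,177). I choose the black pair and will check them in a close crop.

```bash
python3 - <<'E'
import cv2,numpy as np
t=cv2.imread("pics/top.png")[140:250,232:297];s=cv2.imread("pics/scene.png")[155:275,215:315]
t=cv2.resize(t,(325,550),interpolation=cv2.INTER_CUBIC);s=cv2.resize(s,(458,550),interpolation=cv2.INTER_CUBIC)
cv2.imwrite("pics/crop.png",np.hstack([t,s]))
E
```

```text
(no output)
```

View pics/crop.png

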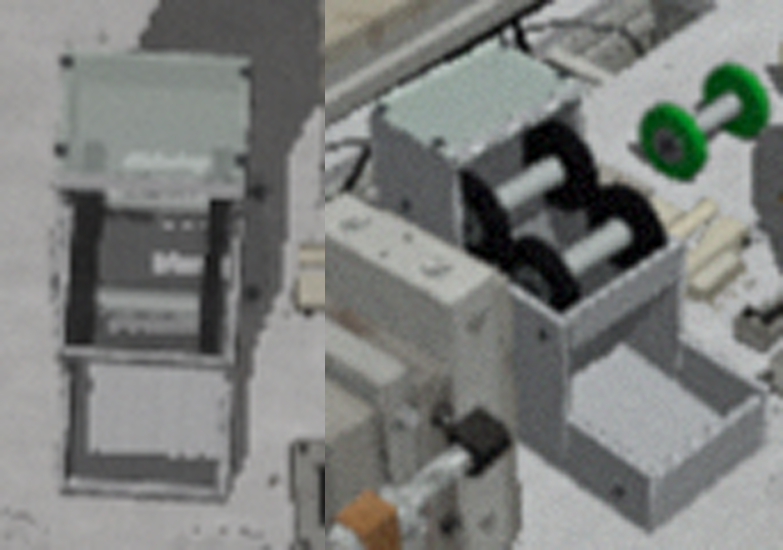

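The crop confirms it: two black spools with bright steel cores, lying across the hopper. The rear core is at crop (529,183) and the front core at (602,247). The guard, front wall and lip corners are also visible in both views. Next I triangulate.

```bash
cat >h.py <<'E'
import numpy as np,cv2
from station import bot,planner,vision,job
def ray(K,R,t,px):
    d=R.T@np.linalg.inv(K)@np.array([px[0],px[1],1.]);return -R.T@t,d/np.linalg.norm(d)
def fixed(n,px):
    p=vision.camera_params(n);return ray(p["camera_matrix"],cv2.Rodrigues(p["rvec"])[0],np.ravel(p["tvec"]),px)
def onz(r,z): o,d=r;return o+d*(z-o[2])/d[2]
def tri(*rs):
    A=sum(np.eye(3)-np.outer(d,d) for o,d in rs);b=sum((np.eye(3)-np.outer(d,d))@o for o,d in rs)
    x=np.linalg.solve(A,b);return x,[np.linalg.norm(np.cross(d,x-o)) for o,d in rs]
E
python3 - <<'E'
from h import *
np.set_printoptions(precision=1,suppress=True)
T=lambda x,y:fixed("top",(232+x/5-.4,140+y/5-.4)); S=lambda x,y:fixed("scene",(215+(x-325)/4.58-.4,155+y/4.583-.4))
P={"wallL":((60,354),(562,320),112),"wallR":((237,358),(683,240),112),"lipL":((60,492),None,40),"lipR":((229,498),(765,400),40),
"gL":((55,190),(458,158),175),"gR":((243,192),(580,100),175),"gRearL":((62,54),None,177),"gRearR":((250,62),None,177)}
for k,(a,b,z) in P.items():
    print(k,onz(T(*a),z),onz(S(*b),z) if b else"",tri(T(*a),S(*b)) if b else"")
print("front",onz(S(602,247),110),"rear",onz(S(529,183),124),"lipfront",onz(S(650,525),40))
E
```

```text
wallL [527.1 -15.8 112. ] [530.2 -13.4 112. ] (array([528.9, -14.7, 111.3]), [np.float64(1.952590328474929), np.float64(1.9525903284747788)])
wallR [ 522.7 -107.2  112. ] [ 523.  -104.4  112. ] (array([ 523.8, -106.8,  109.9]), [np.float64(0.816545960236314), np.float64(0.8165459602362956)])
lipL [462.4  -9.6  40. ]  
lipR [ 456.8 -102.    40. ] [458.  -95.6  40. ] (array([ 459. , -101.1,   34.9]), [np.float64(2.0505236630772465), np.float64(2.0505236630773287)])
gL [598.4 -19.  175. ] [604.6 -20.4 175. ] (array([599.3, -18. , 178.1]), [np.float64(2.051952713473444), np.float64(2.0519527134734146)])
gR [ 595.1 -111.3  175. ] [ 591.  -100.4  175. ] (array([ 598.4, -110.8,  166.2]), [np.float64(1.2555022296425002), np.float64(1.2555022296426923)])
gRearL [667.1 -23.4 177. ]  
gRearR [ 660.7 -116.5  177. ]  
front [554.2 -74.1 110. ] rear [609.7 -78.5 124. ] lipfront [449.4  15.   40. ]
```

The hopper origin is at about (583,-64), with its x axis yawed about -4°. The spool x positions match the text (about -28 and +27). I'll lift, move to a leaning pre-approach pose, and check from two wrist views.

```bash
cat >>h.py <<'E'
from scipy.spatial.transform import Rotation as Ro
O=np.array([583.,-64.,0]);YAW=-4.;LEAN=40.
def hw(p): return O+Ro.from_euler('z',YAW,degrees=True).apply(p)
def wh(p): return Ro.from_euler('z',-YAW,degrees=True).apply(np.asarray(p)-O)
def Rt():
    a=np.radians(LEAN);z=np.array([np.sin(a),0,-np.cos(a)]);x=np.array([np.cos(a),0,np.sin(a)])
    return Ro.from_euler('z',YAW,degrees=True)*Ro.from_matrix(np.column_stack([x,np.cross(z,x),z]))
def rpy(): return Rt().as_euler('xyz',degrees=True)
AX=np.array([np.sin(np.radians(LEAN)),0,-np.cos(np.radians(LEAN))])
def wray(pose,px):
    p=vision.camera_params("wrist");H=p["hand_eye"];r=Ro.from_euler('xyz',pose[1],degrees=True).as_matrix()
    d=r@H[:3,:3]@np.linalg.inv(p["camera_matrix"])@np.array([px[0],px[1],1.]);return pose[0]+r@H[:3,3],d/np.linalg.norm(d)
E
python3 - <<'E'
from h import *
print(rpy())
p=bot.get_position();bot.move_straight([p[0],p[1],430],250)
bot.grip(0)
A=hw(np.array([15,0,104])-130*AX);B=hw(np.array([15,0,104])-130*AX+np.array([-40,0,60]))
print(planner.ik(hw([40,0,120]),rpy()))
bot.movep(B,rpy())
poses=[]
for n,P in(("B",B),("A",A)):
    bot.move_straight(P,200) 
    bot.dwell(.3);poses.append((bot.get_position(),bot.get_tcp_rot()))
    cv2.imwrite(f"pics/w{n}.png",vision.snapshot("wrist")[:,:,::-1])
np.save("poses.npy",np.array(poses));print(poses,bot.get_time())
E
python3 -c "
import cv2,numpy as np
cv2.imwrite('pics/wAB.png',np.hstack([cv2.imread('pics/w%s.png'%n)[20:420,90:490] for n in 'BA']))"
```

```text
[180. -40.  -4.]
[ -8.70890432  17.67265774 123.42423349 108.30314135   3.18617184
 -21.94017189]
[(array([474.71204966, -56.49947122, 263.58657804]), array([179.99808275, -39.99952532,  -4.0058493 ])), (array([514.63194378, -59.26160996, 204.76118303]), array([179.98247357, -40.12083129,  -3.99159102]))] 5.2167
```

View pics/wAB.png

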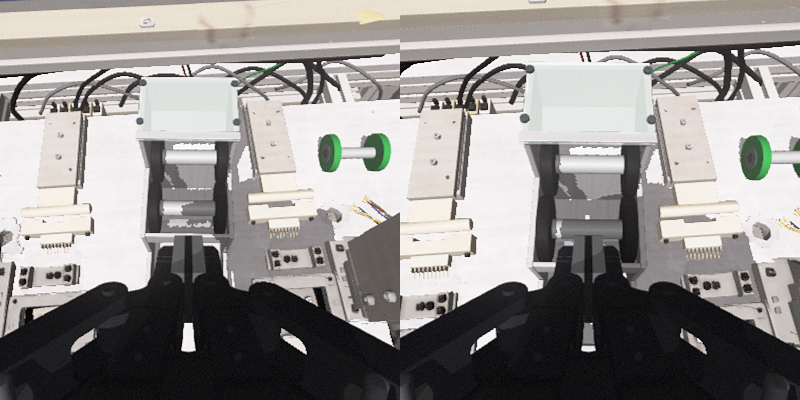

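Both wrist views show the two black spools and the cores. The rear core is at B (191,157) and A (590,164), and the front core at B (188,208) and A (588,227). The fingers point at the middle. Next I triangulate and choose a lean well away from the wrist singularity.

```bash
python3 - <<'E'
import h
from h import *
np.set_printoptions(precision=1,suppress=True)
P=np.load("poses.npy")
for n,b,a in(("rear",(191,157),(590,164)),("front",(188,208),(588,227)),("guardL",(139,134),(520,138)),("guardR",(239,136),(655,142))):
    rb=wray(P[0],(b[0]+90,b[1]+20));ra=wray(P[1],(a[0]-310,a[1]+20));x,e=tri(rb,ra)
    print(n,wh(x),np.array(e),[wh(onz(r,z)) for r in(rb,ra) for z in [dict(rear=124,front=110).get(n,172)]])
for L in(25,28,30,33,36):
    h.LEAN=L;a=np.radians(L);ax=np.array([np.sin(a),0,-np.cos(a)])
    t=np.array([15,0,104])
    print(L,*[planner.ik(hw(p),rpy()) for p in(t-130*ax,t,t+[22,0,12.5],t+[28,0,16])])
E
```

```text
rear [ 24.8  -3.1 124.6] [0.8 0.8] [array([ 24.9,  -3.8, 124. ]), array([ 25.2,  -2.3, 124. ])]
front [-16.8  -0.6  82. ] [0. 0.] [array([-27.3,  -0.6, 110. ]), array([-25.5,  -0.6, 110. ])]
guardL [ -6.4  36.5 213.4] [0.6 0.6] [array([ 21.8,  44.2, 172. ]), array([ 19.7,  46.6, 172. ])]
guardR [  9.2 -44.1 185.6] [1.3 1.3] [array([ 19.6, -47.2, 172. ]), array([ 16.4, -46.9, 172. ])]
25 [ -8.8   5.5 112.7   3.4  37.   82.9] [ -8.3  18.4 116.    5.1  20.8  81.4] [ -8.1  19.  112.4   4.3  23.7  82.4] [ -8.   19.2 111.4   4.1  24.5  82.6]
28 [ -9.1   4.2 115.9   4.5  32.1  81.7] [ -8.4  17.9 118.3   7.5  16.   78.9] [ -8.2  18.5 114.8   6.1  18.9  80.5] [ -8.1  18.7 113.8   5.8  19.7  80.9]
30 [ -9.3   3.4 118.1   5.5  28.8  80.6] [ -8.5  17.6 119.9  10.2  12.7  76.1] [ -8.3  18.2 116.3   7.9  15.7  78.7] [ -8.2  18.3 115.4   7.5  16.5  79.2]
33 [ -9.6   2.3 121.3   7.5  23.7  78.4] [ -8.6  17.4 122.2  18.8   7.9  67.5] [ -8.4  17.9 118.7  12.9  10.8  73.6] [ -8.4  18.  117.7  11.9  11.6  74.7]
36 [ -9.9   1.5 124.5  10.9  18.5  74.9] [ -8.8  17.4 124.5  51.7   3.6  34.5] [ -8.6  17.7 121.   26.5   6.   59.9] [ -8.5  17.8 120.   23.    6.8  63.5]
```

Rear core: (24.8, 124.6), which matches the text. Front core: x agrees from both rays at its known height. Its short-baseline height is poor because the highlight and shadow blur the pick, but the two-camera x agrees. A fixed 40° lean is close to a wrist singularity, so I insert at 32° and lean to 37° during the push, which also clears the guard.

```bash
cat >>h.py <<'E'
C=np.array([25,-1.5,124.3])
def ori(L): return [180.,-L,YAW]
def tip(s,L,g,back=0.):
    a=np.radians(L);ax=np.array([np.sin(a),0,-np.cos(a)]);n=np.array([np.cos(a),0,np.sin(a)])
    c=C+s*np.array([np.cos(np.pi/6),0,.5]);return hw(c-(20.5+g)*n+(8-back)*ax)
W=[(0,32,5,110),(0,32,5,0),(0,32,0,0),(6,33.5,0,0),(12,35,0,0),(18,36.5,0,0),(22,37,0,0),(27,37,0,0),(22,37,0,80)]
E
python3 - <<'E'
from h import *
np.set_printoptions(precision=1,suppress=True)
for w in W: print(w,wh(tip(*w)),planner.ik(tip(*w),ori(w[1])))
bot.movep(tip(*W[0]),ori(32))
f0=bot.get_wrist_force()
hit=bot.move_straight(tip(*W[1]),60,max_force=8);print("insert hit",hit,wh(bot.get_position()),bot.get_wrist_force()-f0,bot.get_q(),bot.get_time())
cv2.imwrite("pics/ins.png",np.hstack([vision.snapshot("wrist")[20:420,90:490,::-1],cv2.resize(vision.snapshot("scene")[155:255,215:315,::-1],(400,400))]))
E
```

```text
(0, 32, 5, 110) [-50.7  -1.5 197.3] [ -9.6   4.2 121.4   7.8  22.7  78. ]
(0, 32, 5, 0) [  7.6  -1.5 104. ] [ -8.9  17.  122.3  16.4   9.2  69.7]
(0, 32, 0, 0) [ 11.9  -1.5 106.7] [ -8.8  17.  121.6  15.2   9.8  70.9]
(6, 33.5, 0, 0) [ 17.5  -1.5 109.3] [ -8.8  17.1 121.9  19.4   8.   66.7]
(12, 35, 0, 0) [ 23.2  -1.5 112. ] [ -8.9  17.2 122.2  26.    6.4  60.2]
(18, 36.5, 0, 0) [ 28.9  -1.5 114.7] [ -8.9  17.3 122.5  37.2   4.8  48.9]
(22, 37, 0, 0) [ 32.5  -1.5 116.6] [ -8.8  17.4 122.3  40.5   4.5  45.7]
(27, 37, 0, 0) [ 36.8  -1.5 119.1] [ -8.8  17.5 121.6  35.6   5.   50.6]
(22, 37, 0, 80) [-15.7  -1.5 180.5] [ -9.5   7.8 123.   15.1  12.7  70.9]
insert hit False [  8.   -1.6 104.6] [ 2.  -0.3  1.8] [ -8.9  16.9 122.3  16.4   9.2  69.7] 7.5417
```

View pics/ins.png

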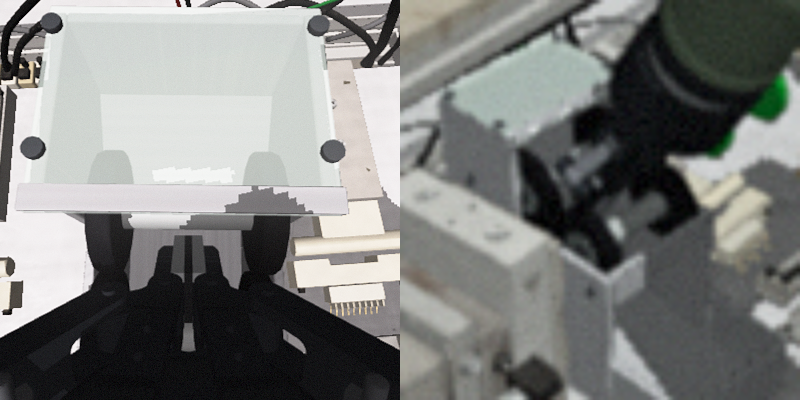

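The fingers sit shut between the two cores and centred between the flanges (rear core at (190,222)). Both spools are still in place, and nothing touched. Now the push.

```bash
python3 - <<'E'
from h import *
np.set_printoptions(precision=1,suppress=True)
f0=bot.get_wrist_force()
for w in W[2:7]:
    hit=bot.move_straight(tip(*w),25,orientation=ori(w[1]),max_force=25)
    print(w,hit,wh(bot.get_position()),bot.get_tcp_rot(),bot.get_wrist_force()-f0)
    if hit:break
bot.dwell(.5)
print(bot.get_wrist_force()-f0,bot.get_q(),bot.get_time())
cv2.imwrite("pics/push.png",np.hstack([vision.snapshot("wrist")[20:420,90:490,::-1],cv2.resize(vision.snapshot("scene")[175:275,225:325,::-1],(400,400))]))
E
```

```text
(0, 32, 0, 0) False [ 11.8  -1.5 106.5] [-180.  -32.   -4.] [-0.7  1.2 -2.3]
(6, 33.5, 0, 0) False [ 17.1  -1.4 108.9] [-180.   -33.4   -4. ] [-0.2  0.9 -3.3]
(12, 35, 0, 0) False [ 23.2  -1.5 112. ] [-180.  -35.   -4.] [-0.5 -0.4 -1.5]
(18, 36.5, 0, 0) False [ 28.6  -1.4 114.5] [-180.   -36.5   -4. ] [-0.5 -0.4 -2.6]
(22, 37, 0, 0) False [ 32.5  -1.5 116.5] [-180.  -37.   -4.] [-0.7  0.4 -3.4]
[ 0.5  0.3 -2.8] [ -8.8  17.4 122.3  40.5   4.5  45.7] 10.0083
```

View pics/push.png

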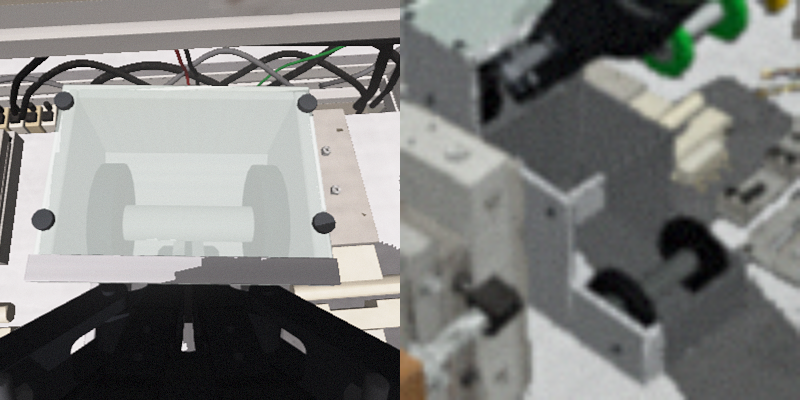

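The front spool has dropped and lies in the outlet tray at the lip (right panel, (665,270)). The rear spool is held up under the guard (left panel, (188,222)). Now I retract along the tool axis to let it go.

```bash
python3 - <<'E'
from h import *
np.set_printoptions(precision=1,suppress=True)
print(bot.move_straight(tip(22,37,1,85),150,max_force=30))
bot.move_straight(tip(22,37,1,180),150)
bot.dwell(1.5);print(bot.get_time(),bot.get_wrist_force())
cv2.imwrite("pics/end.png",np.hstack([vision.snapshot("wrist")[20:420,90:490,::-1],cv2.resize(vision.snapshot("scene")[175:275,225:325,::-1],(400,400))]))
E
```

```text
False
13.275 [ 0.5 -0.1  0.2]
```

View pics/end.png

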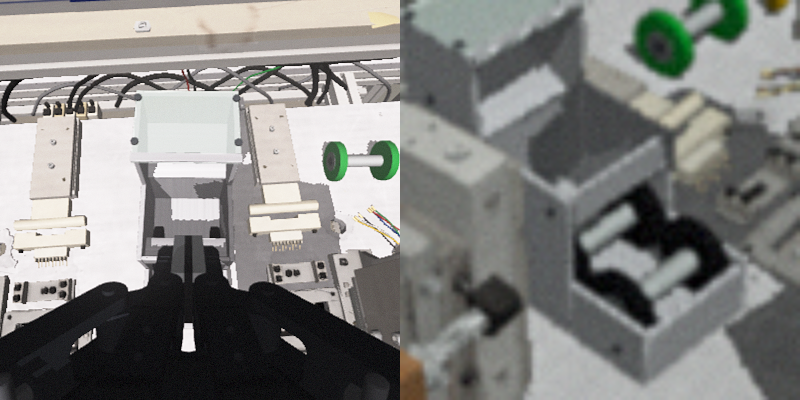

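The hopper is empty above. Both spools lie in the tray, with cores at (608,232) and (672,272) in the right panel, side by side, and the tool is clear.

```bash
python3 -c "
from station import job
print(job.sign_off())"
```

```text
the job is handed in; nothing more can be done
None
```

The front spool dropped while the rear was held up, the rear dropped after it, the last picture shows both lying in the outlet tray, and I handed the job in at about 13 s; no verdict was returned.

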